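# Set the wing screw of a bench slide

### The job

Slide the carriage of the small bench slide along its rail until it is right up against the end stop, turn the wing screw on top of it clockwise (seen from above) until it seats, then back it off a quarter turn, with the carriage still against the stop. Finish while holding the wing screw there by its wings, so that I can tighten its lock nut; do not let go, and leave the other tools on the bench where they lie.

Things in the scene. Friction and masses are not known exactly. Their poses are not given: they have to be found in the camera images.
- slide_jig: Small linear slide fixed to the bench: dark steel base 76x250x8 mm with a steel rail along it. Origin: centre of the base's underside. y axis: along the rail towards the end stop, a dark block 58 mm wide, 18 mm thick, top 44 mm above the bench, with two round buffers whose faces lie 104 mm from the origin. The other end has only a low bar, 26 mm high. x axis: across the rail; z up.
- carriage_grip (a point): Point in the rear half (away from the stop) of the aluminium carriage, on its centre line, 37 mm above the bench, 45 mm behind the screw's axis, 23 mm ahead of the rear face. The carriage is 48 mm wide across the rail and 98 mm long; its flat sides reach from 14 to 48 mm above the bench. Pinch it across its width or push it. Axes as slide_jig.
- carriage (a joint): Position of the carriage on its rail, in m: the gap between carriage and stop, 0 = touching the stop, up to 0.115. It grows along the y axis of slide_jig reversed. Slides with about 3 N of friction and stays where it is left; the travel ends hard.
- screw_grip (a point): Centre of the wings of the steel wing screw, on its upright axis, 79 mm above the bench and 30 mm behind the carriage's front face. The wings form a rounded paddle 44 mm long (x axis), 12 mm thick (y axis), 24 mm high (z, up). Below it: a stem and a brass lock nut 19 mm wide that turns with it. The screw rides on the carriage and keeps its height as it turns.
- wing_screw (a joint): Angle (rad) by which the screw is backed off its seat: 0 = seated (hard stop, wings across the rail, their x axis along x of slide_jig); grows anticlockwise seen from above; 1.571 = a quarter turn backed off (wings along the rail); at most 6.3. Starts at 0.7 to 2.2. About 0.05 N m of friction; stays where it is left.
- nylon_mallet: Bystander, to be left alone: mallet with a wooden handle and white nylon head, 68x210x30 mm, long side along y. Origin: centre of its underside.
- dividers: Bystander, to be left alone: steel dividers, 41x145x8 mm. Origin: centre of its underside.
- saw_frame: Bystander, to be left alone: jeweller's saw with wooden handle, 118x230x23 mm. Origin: centre of its underside.
- doming_punch_0: Bystander, to be left alone: steel punch with a ball end, 14x69x14 mm. Origin: centre of its underside.
- loupe: Bystander, to be left alone: folding magnifier, 29x61x13 mm. Origin: centre of its underside.
- beeswax: Bystander, to be left alone: round cake of wax, 45 mm wide, 17 mm high. Origin: centre of its underside.

How it is judged:
On the way, in this order (a step that is already met when the one before it is completed fails the run):
1. the carriage stands against the end stop (gap under 4 mm) (value of joint carriage below 0.004 m), for 0.2 s.
2. the wing screw is turned home until it seats (within 0.1 rad), the carriage still against the stop (value of joint carriage below 0.004 m and value of joint wing_screw below 0.1 rad), for 0.1 s.
At the end, for the whole second after the job is handed in: The wing screw is a quarter turn (90 degrees, within 15) backed off from its seat, the carriage is against the end stop (gap under 4 mm), and the gripper is still holding the screw's wings (contact over 3 N, grasp point within 30 mm of the centre of the wings) (value of joint carriage below 0.004 m and value of joint wing_screw between 1.31 and 1.83 rad and contact force between the fingers and wing_screw above 3 N and distance between the grasp point and screw_grip below 0.03 m); the arm keeps its last pose, push and grip.
It fails at once if a bystander is moved by more than 25 mm (distance of any of nylon_mallet, dividers, saw_frame, doming_punch_0, loupe, beeswax from where it was at the start of the episode above 0.025 m).
It also fails if it takes over 56 s, if anything falls off the work surface, if the arm or the gripper's body presses on something with over 40 N, if the wrist force passes 120 N, or if a joint passes its speed limit or range.

### The arm

A 6-joint arm with a two-finger parallel gripper is mounted at the origin on a cart in front of the work surface, level with it; the furniture and walls round the work are solid. World frame = base frame: x ahead of the robot, y to its left, z up, the work surface at z = 0. Lengths are in m, angles in rad, forces in N, time in s.
With the tool pointing down it reaches from about 0.35 to 0.85 m from the base axis. Payload 8.1 kg.
Tool frame: the origin (TCP) lies at the very end of the fingers, on their centre line; the grasp point (between the pads) lies robot.tcp_to_grasp behind it (robot.tcp_to_grasp is the distance from the TCP to the grasp point, in m); z points along the fingers, y is the line along which they close (so a half turn about z gives the same grasp; the last joint's range is limited). The gripper opens to 85 mm and grips with 20 to 120 N. Pads are 22 mm wide; open, the fingers measure 114 mm over their backs; the gripper's body (76 mm by 85 mm) begins 54 mm behind the grasp point. The pads swing forward as they close: fully open they stand 13 mm farther back than shut.
Start: joints at [1.236, 0.13, 1.488, -0, 1.523, -0.085], TCP at [0.148, 0.581, 0.231] pointing down, gripper open.
Joint ranges: [-2.96, 2.96], [-0.89, 2.26], [0.02, 2.5], [-1.34, 4.48], [0, 2.73], [-2.66, 2.66]. Speed limits (rad/s): [2.39, 2.39, 2.79, 3.14, 3.14, 3.14].

### API

Orientations are given as [roll, pitch, yaw] about the fixed x, y, z axes, in that order (R = Rz(yaw) Ry(pitch) Rx(roll)).
In Python, from rig import robot gives the robot as it stands. The module is installed in compiled form; this text tells all that it offers.
- The arm moves only by the shell command python3 -m handwheel 'ROWS'. ROWS is JSON, a list of rows, each a list of 3 entries, a list of its own where there are three numbers: the opening, from -1 (shut) to 1 (fully open), then the shift along the tool's x, y, z in cm, then the turn about the tool's z in rad. A call has 1 to 20 rows; each row shifts and turns the commanded pose from where the row before left it, along the tool's axes as they then stand; what a row does not reach is not made up. A row lasts 1/10 s, in which the tool goes at most 50 mm and 8.59 degrees, less where a joint would pass 70% of its speed; a pose out of reach is approached as far as the arm can. A call with a gripper value outside its range is refused whole. The fingers move at their own pace and stop on an object; the grip force is fixed at half the most. Time passes only in rows, so rows that do not move let the fingers close. It gives the time, the measured TCP pose, the force, the opening and the grip force at its end, in the units of the state.
- robot.sense(): the state, without advancing time (a new reading comes with each control period).
- robot.capture(name): name is "side" or "top" or "wrist"; returns a dict with "img" (420x560x3 uint8, red, green, blue), "range_z" (420x560 float32, m along the optical axis (not along the pixel's ray), 0 where there is no reading), "fx", "fy", "cx", "cy" (pixels), "xyz" and "rotation" of the camera in the world. Camera axes: x right, y down, z forward; pixel columns grow to the right and rows downward; lengths in m; the calibration is good to about 2 mm. A picture is of the moment at which its call begins.
- robot.sign_off(): hands the job in; it is judged then, once.
Trained networks look in a picture, given as the dict that the camera call returned (one of the last four; its "shot" number tells which), for a name from the list of things; names that differ only in an ending like _2 or _b are one class to them, and where a whole thing is asked for, a point or a joint stands for the part that bears it (a point fixed in the world has none). Each returns a list of dicts, best first, with "confidence" (0 to 1); they miss things now and then, are a little off and sometimes report something else, mostly with a low value. They report only what shows in the picture. A call takes as long as a camera call.
- robot.spot_in(picture, label): "location" ([x, y, z] in m, in world coordinates, good to about 4 mm: the middle of the surface that is visible of it).
- robot.masks_of(picture, label): "region" (420x560 bool, what is visible of it).
The state is a dict: "t": time; "q": joint angles; "joint_velocities": joint speeds; "joint_efforts": joint torques, N m; "eef_pos": TCP position; "tcp_rot": TCP orientation; "force": force on the tool from outside, world axes, zero at the start; "moment": the same for the moment, N m; "width": opening from 0.0 (shut) to 1.0 (fully open); "grasp_force": force on a finger pad.
Only numpy, scipy, OpenCV 4.12 (cv2) and the standard library are available. Lean on these libraries where they do the work, as an engineer would, in place of code of your own. Each camera call takes 0.05 s, during which the arm holds its last target. There are 200 camera calls.

## Working session

There is one attempt and no reset: what is moved stays moved. The work goes in short steps, Python scripts to look and compute and a shell command to move; the robot and the scene stay as the last step left them, time stands still between calls to the robot, and variables do not carry over. Pictures are saved under pics/ and viewed, at most 10 in all, crops included, and the job is handed in when it is done.

```bash
mkdir -p pics
cat > h.py <<'E'
import numpy as np, cv2
from rig import robot
def world(p,u,v,z=None):
    z=p["range_z"][v,u] if z is None else z
    c=np.stack([(u-p["cx"])*z/p["fx"],(v-p["cy"])*z/p["fy"],z],-1)
    R=np.array(p["rotation"]); 
    return c@R.T+np.array(p["xyz"])
def cloud(p,m):
    v,u=np.nonzero(m&(p["range_z"]>0)); return world(p,u,v)
def save(p,n): cv2.imwrite("pics/"+n,p["img"][:,:,::-1])
E
python3 - <<'E'
from h import *
s=robot.sense(); print({k:np.round(v,3) for k,v in s.items()}, robot.tcp_to_grasp)
for c in("top","side"):
    p=robot.capture(c); save(p,c+"0.png"); print(c,np.shape(p["rotation"]),np.round(p["xyz"],3))
    for l in("slide_jig","carriage_grip","screw_grip","nylon_mallet","dividers","saw_frame","doming_punch_0","loupe","beeswax"):
        print(l,[(np.round(d["location"],3),round(d["confidence"],2)) for d in robot.spot_in(p,l)[:2]])
E
```

```text
{'t': np.float64(0.0), 'q': array([ 1.236,  0.131,  1.489,  0.   ,  1.523, -0.085]), 'joint_velocities': array([-0.   ,  0.001, -0.002,  0.001, -0.   ,  0.001]), 'joint_efforts': array([-0.0000e+00, -5.6940e+01, -5.0055e+01, -0.0000e+00,  1.5000e-02,
       -0.0000e+00]), 'eef_pos': array([0.148, 0.581, 0.23 ]), 'tcp_rot': array([-3.14 , -0.   ,  2.892]), 'force': array([-0.001,  0.171,  0.098]), 'moment': array([ 0.037, -0.033, -0.033]), 'grasp_force': np.float64(0.0), 'width': np.float64(1.001)} 0.0187
top (3,) [ 0.414 -0.168  1.31 ]
slide_jig [(array([ 0.592, -0.06 ,  0.022]), 0.76)]
carriage_grip [(array([ 0.587, -0.063,  0.054]), 0.81)]
screw_grip []
nylon_mallet [(array([0.411, 0.078, 0.021]), 0.75)]
dividers [(array([ 0.375, -0.286,  0.003]), 0.65), (array([0.407, 0.08 , 0.022]), 0.62)]
saw_frame [(array([ 0.488, -0.507,  0.009]), 0.78)]
doming_punch_0 []
loupe [(array([ 0.683, -0.133,  0.011]), 0.57)]
beeswax [(array([0.676, 0.009, 0.019]), 0.6)]
side (3,) [ 0.423 -0.935  0.491]
slide_jig [(array([ 0.586, -0.114,  0.024]), 0.72)]
carriage_grip [(array([ 0.586, -0.078,  0.052]), 0.73)]
screw_grip [(array([ 0.592, -0.056,  0.082]), 0.44)]
nylon_mallet [(array([0.407, 0.122, 0.023]), 0.95), (array([ 0.584, -0.114,  0.026]), 0.29)]
dividers [(array([ 0.381, -0.278,  0.004]), 0.51)]
saw_frame [(array([ 0.465, -0.517,  0.013]), 0.57)]
doming_punch_0 [(array([ 0.673, -0.369,  0.007]), 0.6)]
loupe [(array([ 0.688, -0.14 ,  0.012]), 0.55)]
beeswax [(array([ 0.678, -0.004,  0.016]), 0.61), (array([ 0.685, -0.142,  0.012]), 0.29)]
```

```bash
sed -i 's/R=np.array(p\["rotation"\]); /R=Rotation.from_euler("xyz",p["rotation"]).as_matrix()/; 1a from scipy.spatial.transform import Rotation' h.py
python3 - <<'E'
from h import *
p=robot.capture("top")
save(p,"t1.png")
v,u=np.nonzero(p["range_z"]>0); P=world(p,u,v)
roi=(abs(P[:,0]-.59)<.2)&(abs(P[:,1]+.06)<.22)
def rect(n,lo,hi,extra=True):
    m=roi&(P[:,2]>lo)&(P[:,2]<hi)&extra; Q=P[m]
    print(n,len(Q),np.round(Q.mean(0),4),np.round(Q[:,:2].min(0),3),np.round(Q[:,:2].max(0),3))
    if len(Q)>5:
        (c,s,a)=cv2.minAreaRect((Q[:,:2]*1000).astype(np.float32)); print(' rect',np.round(c,1),np.round(s,1),round(a,1))
rect("table",-.01,.003);rect("carr",.045,.053);rect("stop",.04,.0455);rect("bar",.022,.03);rect("wing",.07,.1)
rect("base",.005,.011)
i=p["img"];b=cv2.resize(i[120:330,190:470],None,fx=2.8,fy=2.8);cv2.imwrite("pics/t1c.png",b[:,:,::-1])
E
```

```text
table 19866 [ 0.5986 -0.0598 -0.0015] [ 0.39 -0.28] [0.79 0.16]
 rect [590. -60.] [400. 440.] 0.0
carr 655 [ 0.5849 -0.0635  0.048 ] [ 0.398 -0.187] [0.789 0.159]
 rect [602.3 -17.4] [512.1 150. ] 45.5
stop 360 [ 0.59   -0.0284  0.0435] [ 0.402 -0.185] [0.79  0.155]
 rect [599.  -15.7] [505.7 156.3] 46.4
bar 752 [ 0.5331 -0.0133  0.0251] [ 0.39 -0.2 ] [0.789 0.16 ]
 rect [589.9 -20.7] [410.1 344.5] 2.4
wing 1030 [ 0.5695 -0.0874  0.0853] [ 0.391 -0.213] [0.79  0.156]
 rect [634.8 -81.5] [534.4 184.9] 38.6
base 1425 [ 0.5841 -0.079   0.0075] [ 0.392 -0.28 ] [0.789 0.16 ]
 rect [590.4 -59.3] [439.8 394.5] 89.5
```

View pics/top0.png

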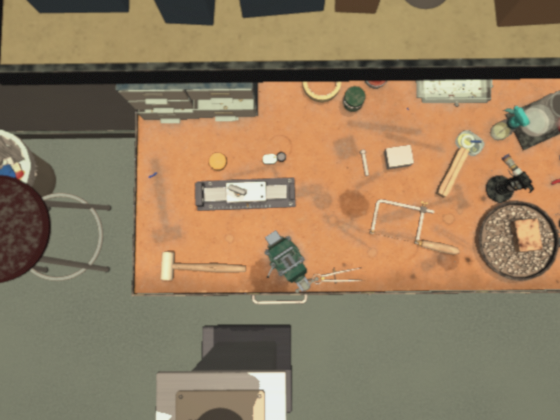

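View pics/side0.png

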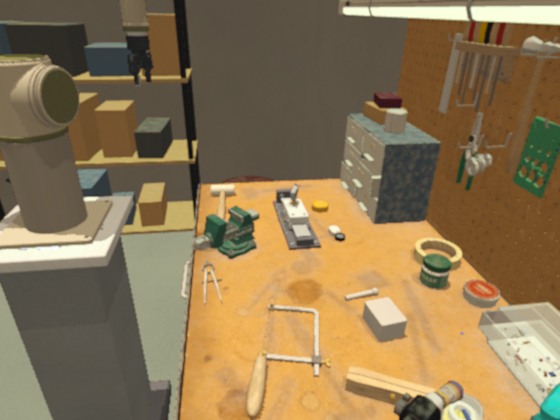

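Run:
```python
from h import *
p=robot.capture("top")
print(p["fx"],p["cx"],p["cy"],np.round(p["rotation"],3))
for l in("slide_jig","carriage","wing_screw","saw_frame"):
    for d in robot.masks_of(p,l)[:2]:
        Q=cloud(p,d["region"]); 
        (c,s,a)=cv2.minAreaRect((Q[:,:2]*1000).astype(np.float32)); print(l,round(d["confidence"],2),len(Q),np.round(c,1),np.round(s,1),round(a,1),np.round(np.percentile(Q[:,2],[5,50,95]),3))
v,u=np.nonzero(p["range_z"]>0); P=world(p,u,v)
for n,x,y in(("vise",(.36,.46),(-.22,-.08)),("jig",(.54,.64),(-.2,.08)),("cabinet",(.7,1),(-.02,.3))):
    m=(P[:,0]>x[0])&(P[:,0]<x[1])&(P[:,1]>y[0])&(P[:,1]<y[1]);Q=P[m];Q=Q[Q[:,2]>.02];print(n,Q.min(0).round(3),Q.max(0).round(3))
b=cv2.resize(p["img"][165:220,180:320],None,fx=5,fy=5,interpolation=cv2.INTER_CUBIC);cv2.imwrite("pics/t1c.png",b[:,:,::-1])
```

```text
518.488345322754 282.9050760880372 208.68726680578922 [-3.037  0.008 -1.58 ]
slide_jig 0.87 2861 [591.3 -64.4] [ 76.5 247. ] 1.6 [0.004 0.022 0.051]
carriage 0.93 792 [590.9 -66.9] [49.1 97.6] 2.2 [0.04  0.047 0.089]
wing_screw 0.65 88 [589.1 -49.2] [39.9 11.8] 71.2 [0.07  0.088 0.093]
saw_frame 0.65 500 [ 508.  -495.3] [225.   99.2] 73.1 [0.003 0.015 0.023]
saw_frame 0.63 765 [590.9 -67.6] [49.1 96.1] 2.2 [0.041 0.047 0.089]
vise [ 0.361 -0.22   0.02 ] [ 0.46  -0.116  0.096]
jig [ 0.559 -0.185  0.02 ] [0.617 0.062 0.097]
cabinet [ 0.7  -0.02  0.02] [0.833 0.281 0.612]
```

View pics/t1c.png

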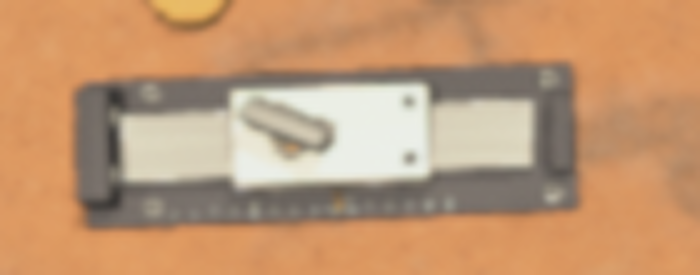

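The jig's stop is on the left in the picture (+y). The carriage is about 57 mm from it, and the wings lie about 71° from world x. The grasp yaw is therefore 1.24, so I move above the screw first, then turn.

```bash
python3 -m handwheel '[[1,[-3.2,-2.75,0],0],[1,[-3.2,-2.75,0],0],[1,[-3.2,-2.75,0],0],[1,[-3.2,-2.75,0],0],[1,[-3.2,-2.75,0],0],[1,[-3.2,-2.75,0],0],[1,[-3.2,-2.75,0],0],[1,[-3.2,-2.75,0],0],[1,[-3.2,-2.75,0],0],[1,[-3.2,-2.75,0],0],[1,[-3.2,-2.75,0],0],[1,[-3.2,-2.75,0],0],[1,[-3.2,-2.75,0],0],[1,[-3.2,-2.75,0],0],[1,[-3.2,-2.75,0],0],[1,[-3.2,-2.75,0],0],[1,[-3.2,-2.75,0],0],[1,[-3.2,-2.75,0],0],[1,[0,0,0],0.14],[1,[0,0,0],0.14]]'; python3 -m handwheel '[[1,[0,0,0],0.14],[1,[0,0,0],0.14],[1,[0,0,0],0.14],[1,[0,0,0],0.14],[1,[0,0,0],0.14],[1,[0,0,0],0.14],[1,[0,0,0],0.14],[1,[0,0,0],0.14],[1,[0,0,0],0.14],[1,[0,0,0],0.11],[1,[0,0,0],0],[1,[0,0,0],0]]'
python3 - <<'E'
from h import *
p=robot.capture("wrist"); save(p,"w1.png")
for l in("wing_screw","carriage"):
    for d in robot.masks_of(p,l)[:2]:
        Q=cloud(p,d["region"]); 
        if l=="wing_screw":Q=Q[Q[:,2]>.065]
        (c,s,a)=cv2.minAreaRect((Q[:,:2]*1000).astype(np.float32)); print(l,round(d["confidence"],2),len(Q),np.round(c,1),np.round(s,1),round(a,1),np.round(np.percentile(Q[:,2],[5,50,95]),3))
E
```

```text
t: 3.3
eef_pos: [0.5844, -0.0422, 0.2307]
tcp_rot: [-3.141, -0.001, 2.604]
force: [0.4, -0.2, -0.8]
width: 1.001
grasp_force: 0.0
t: 4.5
eef_pos: [0.5841, -0.0406, 0.2313]
tcp_rot: [3.142, 0.0, 1.245]
force: [-0.2, 0.1, 0.7]
width: 1.001
grasp_force: 0.0
wing_screw 0.86 521 [590.8 -45.9] [42.4 14.4] 67.5 [0.079 0.09  0.092]
carriage 0.79 3293 [589.6 -68.3] [ 53.2 102.8] 2.3 [0.047 0.048 0.091]
```

View pics/w1.png

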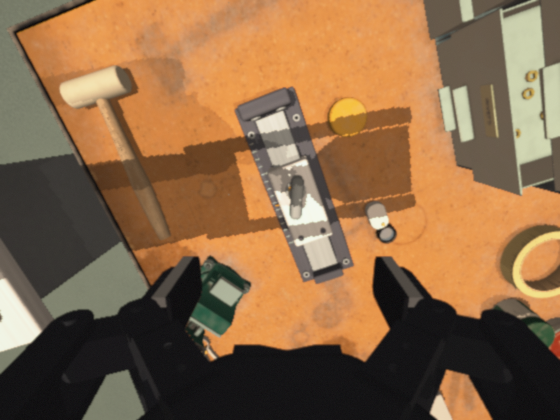

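The wings at (297,197) sit between the fingers, nearly parallel to the pads. Next is a small correction, the descent to TCP z of about 0.064, and the grip.

```bash
python3 -m handwheel '[[1,[0,0,0],0.035],[1,[-0.35,0.85,0],0],[1,[0,0,3],0],[1,[0,0,3],0],[1,[0,0,3],0],[1,[0,0,3],0],[1,[0,0,2.5],0],[1,[0,0,1.2],0],[1,[0,0,1],0],[1,[0,0,0],0],[1,[0,0,0],0]]'; python3 -m handwheel '[[-1,[0,0,0],0],[-1,[0,0,0],0],[-1,[0,0,0],0],[-1,[0,0,0],0],[-1,[0,0,0],0],[-1,[0,0,0],0],[-1,[0,0,0],0],[-1,[0,0,0],0],[-1,[0,0,0],0],[-1,[0,0,0],0],[-1,[0,0,0],0],[-1,[0,0,0],0]]'
```

```text
t: 5.75
eef_pos: [0.5916, -0.0472, 0.0654]
tcp_rot: [3.14, -0.0, 1.207]
force: [-0.8, 0.4, 0.3]
width: 0.997
grasp_force: 0.0
t: 6.95
eef_pos: [0.5918, -0.0471, 0.065]
tcp_rot: [3.139, -0.001, 1.207]
force: [4.9, -1.8, 0.3]
width: 0.132
grasp_force: 58.6
```

```bash
python3 -m handwheel '[[-1,[0.46,-0.19,0],0],[-1,[0.92,-0.39,0],0],[-1,[0.92,-0.39,0],0],[-1,[0.92,-0.39,0],0],[-1,[0.92,-0.39,0],0],[-1,[0.46,-0.19,0],0],[-1,[0,0,0],0],[-1,[0,0,0],0]]'; python3 -m handwheel '[[-1,[0.18,-0.08,0],0],[-1,[0.18,-0.08,0],0],[-1,[0,0,0],0]]'
```

```text
t: 7.75
eef_pos: [0.5903, 0.0035, 0.065]
tcp_rot: [3.139, -0.002, 1.207]
force: [6.9, 2.1, -0.7]
width: 0.127
grasp_force: 58.7
t: 8.05
eef_pos: [0.5902, 0.0066, 0.065]
tcp_rot: [3.138, -0.0, 1.207]
force: [7.1, -1.7, -2.2]
width: 0.135
grasp_force: 58.9
```

```bash
python3 -m handwheel '[[-1,[0.2,-0.02,0],0],[-1,[0.18,-0.07,0],0],[-1,[0,0,0],0]]'; python3 -m handwheel '[[-1,[0.18,-0.07,0],0],[-1,[0.09,-0.04,0],0],[-1,[0,0,0],0]]'
```

```text
t: 8.35
eef_pos: [0.5902, 0.0105, 0.0649]
tcp_rot: [3.14, -0.0, 1.207]
force: [4.8, -2.1, 1.2]
width: 0.134
grasp_force: 58.7
t: 8.65
eef_pos: [0.5901, 0.0113, 0.0649]
tcp_rot: [3.139, 0.003, 1.206]
force: [4.8, -11.8, 0.9]
width: 0.129
grasp_force: 59.2
```

Contact with the stop shows as Fy = -12 N at the predicted position. Now clockwise (+ about tool z).

```bash
python3 -m handwheel '[[-1,[0,0,0],0.12],[-1,[0,0,0],0.12],[-1,[0,0,0],0.12],[-1,[0,0,0],0.12],[-1,[0,0,0],0]]'; python3 -m handwheel '[[-1,[0,0,0],0.12],[-1,[0,0,0],0.12],[-1,[0,0,0],0.12],[-1,[0,0,0],0.12],[-1,[0,0,0],0.12],[-1,[0,0,0],0]]'; python3 -c "
from rig import robot; print(robot.sense()['moment'])"
```

```text
t: 9.15
eef_pos: [0.5903, 0.0112, 0.065]
tcp_rot: [3.138, 0.001, 0.722]
force: [5.9, -12.4, 0.4]
width: 0.133
grasp_force: 60.1
t: 9.75
eef_pos: [0.5903, 0.0111, 0.0649]
tcp_rot: [3.138, -0.002, 0.122]
force: [4.7, -11.8, -1.0]
width: 0.129
grasp_force: 60.4
[-1.93495611 -0.95135717 -0.04253695]
```

```bash
for i in 1 2; do :; done; python3 -m handwheel '[[-1,[0,0,0],0.04],[-1,[0,0,0],0.04],[-1,[0,0,0],0]]'; python3 -c "
from rig import robot; print(robot.sense()['moment'])"; python3 -m handwheel '[[-1,[0,0,0],0.04],[-1,[0,0,0],0.04],[-1,[0,0,0],0]]'; python3 -c "
from rig import robot; print(robot.sense()['moment'])"
```

```text
t: 10.05
eef_pos: [0.5904, 0.011, 0.0649]
tcp_rot: [3.138, -0.002, 0.045]
force: [6.4, -12.1, -0.1]
width: 0.133
grasp_force: 59.7
[-1.9265998  -0.9122978   0.02430559]
t: 10.35
eef_pos: [0.5904, 0.0109, 0.065]
tcp_rot: [3.137, -0.003, -0.034]
force: [6.6, -12.7, -1.1]
width: 0.129
grasp_force: 77.9
[-1.96607832 -0.85565107  1.0301176 ]
```

Moment jumped to 1.0 N m: it is seated, at yaw about 0.03. I back off to yaw about 1.60.

```bash
python3 -m handwheel '[[-1,[0,0,0],0],[-1,[0,0,0],-0.12],[-1,[0,0,0],-0.12],[-1,[0,0,0],-0.12],[-1,[0,0,0],-0.12],[-1,[0,0,0],-0.12],[-1,[0,0,0],-0.12],[-1,[0,0,0],-0.12],[-1,[0,0,0],-0.12],[-1,[0,0,0],-0.12],[-1,[0,0,0],-0.12],[-1,[0,0,0],-0.12],[-1,[0,0,0],-0.12],[-1,[0,0,0],-0.12],[-1,[0,0,0],-0.08],[-1,[0,0,0],0],[-1,[0,0,0],0]]'
python3 - <<'E'
from h import *
print(robot.sense()["moment"])
for c in("side","top"):
    p=robot.capture(c)
    for l in("wing_screw","carriage"):
      for d in robot.masks_of(p,l)[:1]:
        Q=cloud(p,d["region"]); print(c,l,round(d["confidence"],2),len(Q),np.percentile(Q,[2,50,98],axis=0).round(3).tolist())
    if c=="side":cv2.imwrite("pics/s2.png",cv2.resize(p["img"][150:260,230:370],None,fx=5,fy=5,interpolation=cv2.INTER_CUBIC)[:,:,::-1])
p=robot.capture("wrist");save(p,"w2.png")
E
```

```text
t: 12.05
eef_pos: [0.59, 0.0113, 0.0649]
tcp_rot: [3.14, 0.003, 1.606]
force: [4.2, -11.4, 1.3]
width: 0.133
grasp_force: 58.6
[-1.85066357 -0.66642351  0.02979498]
side carriage 0.96 568 [[0.567, -0.059, 0.019], [0.589, -0.024, 0.05], [0.616, 0.037, 0.093]]
top carriage 0.56 476 [[0.565, -0.057, 0.019], [0.587, -0.031, 0.046], [0.612, -0.004, 0.072]]
```

View pics/s2.png

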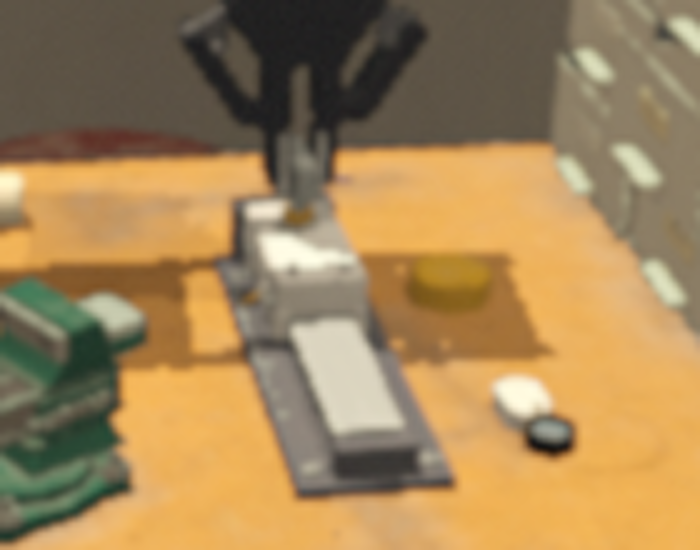

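View pics/w2.png

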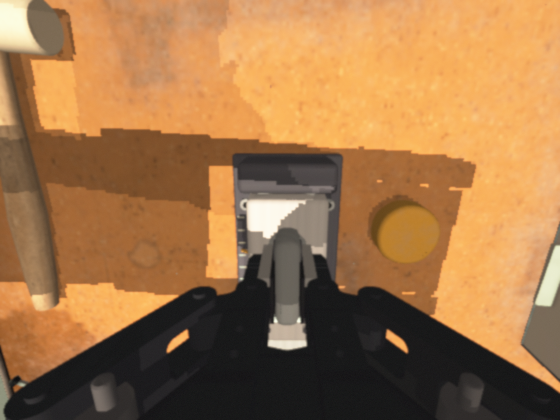

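The wrist picture shows the carriage front (row ~197) up against the stop. The wings (column ~287, rows 230–320) lie along the rail between the pads. The side view shows the same. Handing in.

```bash
python3 -c "
from rig import robot; print(robot.sign_off())"
```

```text
the job is handed in; nothing more can be done
None
```

I handed the job in at about 12 s: the carriage is pressed against the stop, and the wing screw was turned home to its seat, then backed off about 90°. The gripper is still holding it by its wings; no verdict came back.

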